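# Sweep the boxwood blanks through the sorting tray's gate

### The job

Sort the carver's tray: with the fingertips, sweep the three pale boxwood blanks along the tray floor, one after another, through the narrow gate so that each drops down the slot into the red tin below. Slide them only, never pinch or pick up a blank; the dark rosewood blanks must stay on the tray floor in front of the gate (nudging them aside is all right), and leave everything else on the tray and bench where it is.

Things in the scene. Friction and masses are not known exactly. Their poses are not given: they have to be found in the camera images.
- tray: Bench sorting tray fixed to the bench, 300 mm (its x) by 380 mm (its y), blue-grey floor with beech rims. Origin on the bench, z up. Floor top 75 mm above the bench; rims, guides and cheeks stand 14 mm above the floor. Open floor: x -140 to +140 mm, y up to +185 mm. The five blanks start on it, at least 65 mm apart (centres), 110 mm from the gate and 48 mm from the rims
- gate (a point): Middle of the gate line at floor height, at (0, -105, 75) mm in the tray's frame, axes as the tray's. The gate is 44 mm wide, between two posts: one blank passes at a time, towards the tray's -y. The slot begins right at this line, so a blank drops once its centre is pushed past it; fingers need not enter the gate
- funnel (a point): On the floor at (0, -35, 75) mm in the tray's frame, axes as the tray's, 70 mm in front of the gate, on its centre line, in the mouth of the funnel. Two straight guides run from the side rims (x = +-140, y = -6 mm in the tray's frame) to the gate posts (x = +-22, y = -105 mm), narrowing towards -y
- slot (a point): Middle of the slot at floor height, at (0, -133, 75) mm in the tray's frame: an opening through the floor, 44 mm (x) by 56 mm (y = -105 to -161 mm), between two 14 mm high cheeks, straight behind the gate and above the tin
- tin (a point): Middle of the inner floor of the red collecting tin, 3 mm above the bench: open-topped, inside 110 mm (x) by 169 mm (y), rim 60 mm above the bench, fixed under the slot and sticking out past the tray's -y end. At (0, -192.5, 3) mm in the tray's frame; axes as the tray's
- boxwood_1_c (a point): Pale yellow boxwood wooden pendant blank: a plain flat disc, 34 mm across and 14 mm thick, about 12 g, lying flat and loose on the tray floor at the start. The point is its centre, half-way up, 7 mm above the floor it lies on
- boxwood_2_c (a point): Pale yellow boxwood wooden pendant blank: a plain flat disc, 34 mm across and 14 mm thick, about 12 g, lying flat and loose on the tray floor at the start. The point is its centre, half-way up, 7 mm above the floor it lies on
- boxwood_3_c (a point): Pale yellow boxwood wooden pendant blank: a plain flat disc, 34 mm across and 14 mm thick, about 12 g, lying flat and loose on the tray floor at the start. The point is its centre, half-way up, 7 mm above the floor it lies on
- rosewood_1_c (a point): Dark red-brown rosewood wooden pendant blank: a plain flat disc, 34 mm across and 14 mm thick, about 12 g, lying flat and loose on the tray floor at the start. The point is its centre, half-way up, 7 mm above the floor it lies on
- rosewood_2_c (a point): Dark red-brown rosewood wooden pendant blank: a plain flat disc, 34 mm across and 14 mm thick, about 12 g, lying flat and loose on the tray floor at the start. The point is its centre, half-way up, 7 mm above the floor it lies on
- boxwood_1: The same blank as its centre point; origin at the centre of its underside, z is the disc's axis
- boxwood_2: The same blank as its centre point; origin at the centre of its underside, z is the disc's axis
- boxwood_3: The same blank as its centre point; origin at the centre of its underside, z is the disc's axis
- rosewood_1: The same blank as its centre point; origin at the centre of its underside, z is the disc's axis
- rosewood_2: The same blank as its centre point; origin at the centre of its underside, z is the disc's axis
- wax_pot: Small aluminium and brass wax pot, 52 mm across, 37 mm tall, standing in the tray corner at +x beside the slot; origin under its centre. Leave alone
- finial: Small turned boxwood finial, 34 mm across, 44 mm tall, standing in the tray corner at -x beside the slot; origin under its centre. Leave alone
- pagoda: Carved model pagoda, base 110 mm square, 200 mm tall, loose on the bench to the right; origin under its centre. Leave alone
- boat: Carved dragon boat on a stand, 250 mm long, 145 mm tall, on the bench to the left; origin under its centre. Leave alone
- gouge: Carving gouge lying on the bench to the left, 230 mm long; origin at the bench below the ferrule. Leave alone
- scissors: Scissors with red handles lying on the bench to the right, 200 mm long; origin at the bench below the pivot. Leave alone

How it is judged:
By the outcome, as a careful person would: the job done as asked, in the order asked, and still so for the second after the job is handed in, with the robot touching nothing.
It also fails if it takes over 67 s, if anything falls off the work surface, if the arm or the gripper's body presses on something with over 40 N, if the wrist force passes 120 N, or if a joint passes its speed limit or range.

### The arm

A 7-joint arm with a two-finger parallel gripper is mounted at the origin on the work surface. World frame = base frame: x ahead of the robot, y to its left, z up, the work surface at z = 0. Lengths are in m, angles in rad, forces in N, time in s.
With the tool pointing down it reaches from about 0.4 to 0.925 m from the base axis. Payload 4.1 kg.
Tool frame: the origin (TCP) lies between the finger pads; the fingertips stand 14 mm ahead of it and the grasp point (between the pads) lies 5 mm behind it; z points along the fingers, y is the line along which they close (so a half turn about z gives the same grasp; the last joint's range is limited). The gripper opens to 85 mm and grips with 20 to 120 N. Pads are 22 mm wide; open, the fingers measure 114 mm over their backs; the gripper's body (76 mm by 85 mm) begins 54 mm behind the grasp point. The pads swing forward as they close: fully open they stand 13 mm farther back than shut.
Start: joints at [-0.099, 0.398, 0.045, 1.537, -0.019, 1.207, -0.051], TCP at [0.65, 0, 0.245] pointing down, gripper open.
Joint ranges: [-2.82, 2.82], [-0.49, 2.23], [-1.37, 1.46], [0, 2.46], [-1.36, 4.5], [0.23, 2], [-2.94, 2.94]. Speed limits (rad/s): [2.57, 2.57, 3.14, 3.14, 3.14, 3.14, 3.14].

### API

Orientations are given as [roll, pitch, yaw] about the fixed x, y, z axes, in that order (R = Rz(yaw) Ry(pitch) Rx(roll)).
In Python, from plant import r gives the robot as it stands.
- The arm moves only by the tool drive_tool, never from a script. Its argument "plan" is a list of rows, each a list of 3 entries, a list of its own where there are three numbers: the closure, from -1 (fully open) to 1 (shut), so that 0 is half open, then the shift along the tool's x, y, z in m, then the turn, a rotation vector about the tool's x, y, z in degrees. A call has 1 to 8 rows; each row is the pose to reach, as a shift and turn from the pose commanded when the call began, along the tool's axes at that moment; what a row does not reach only later rows make up. A row lasts 1/10 s, in which the tool goes at most 50 mm and 8.59 degrees, less where a joint would pass 70% of its speed; a pose out of reach is approached as far as the arm can. A call with a gripper value outside its range is refused whole. The fingers move at their own pace and stop on an object; "squeeze" is the grip in N (left out, the last holds). Time passes only in rows, so rows that repeat a pose let the fingers close. It gives the time, the measured TCP pose, the force, the opening and the grip force at its end, in the units of the state.
- r.observe(): the state, without advancing time (a new reading comes with each control period).
- r.camera(name): name is "scene" or "side" or "wrist"; returns (picture, depth): 400x640x3 uint8, red, green, blue; 400x640 float32, m along the optical axis (not along the pixel's ray), 0 where there is no reading.
- r.camera_params(name): a dict with "mtx" (3x3 intrinsics, pixels), "k1" (the pictures are not rectified: a ray, as slopes to the right and down, at radius r is drawn at 1 + k1 r^2 times it, then the intrinsics apply), "T" (4x4, takes a point from camera to world coordinates). Camera axes: x right, y down, z forward; pixel columns grow to the right and rows downward; lengths in m; the calibration is good to about 2 mm. A picture is of the moment at which its call begins: read the wrist's pose just before it. camera_params takes no time and is no camera call; for the wrist camera it gives the pose at the moment of the call.
- r.hand_in(): hands the job in; it is judged then, once.
The state is a dict: "t": time; "joint_pos": joint angles; "qd": joint speeds; "tau": joint torques, N m; "position": TCP position; "orientation": TCP orientation; "ft_force": force on the tool from outside, world axes, zero at the start; "ft_torque": the same for the moment, N m; "opening": opening from 0.0 (shut) to 1.0 (fully open); "finger_force": force on a finger pad.
Only numpy, scipy, OpenCV 4.12 (cv2) and the standard library are available. Lean on these libraries where they do the work, as an engineer would, in place of code of your own. Each camera call takes 0.05 s, during which the arm holds its last target. There are 200 camera calls.

## Working session

There is one attempt and no reset: what is moved stays moved. The work goes in short steps, Python scripts to look and compute and a tool call to move; the robot and the scene stay as the last step left them, time stands still between calls to the robot, and variables do not carry over. Pictures are saved under pics/ and viewed, at most 10 in all, crops included, and the job is handed in when it is done.

Besides the shell and the picture viewer there is one more tool, called after ">>>" by a JSON object that holds its "name" and its "arguments", one argument or row to a line. drive_tool: Moves the arm, as the interface text tells. Its arguments: {"type":"object","properties":{"plan":{"type":"array"},"squeeze":{"type":"number"}},"required":["plan"]}

```bash
mkdir -p pics; ls
python3 - <<'E'
from plant import r
import cv2,numpy as np
for n in("scene","side"):
    p,d=r.camera(n); cv2.imwrite(f"pics/{n}0.png",p[:,:,::-1]); np.savez(f"{n}0.npz",p=p,d=d)
    print(n,{k:np.round(v,4).tolist() for k,v in r.camera_params(n).items()})
print(r.observe())
E
```

```text
pics
scene {'mtx': [[476.4014, 0.0, 325.3484], [0.0, 476.4014, 196.9019], [0.0, 0.0, 1.0]], 'k1': -0.1094, 'T': [[-0.3769, 0.6713, -0.6382, 1.553], [0.9262, 0.2826, -0.2496, 0.3962], [0.0128, -0.6852, -0.7283, 1.232], [0.0, 0.0, 0.0, 1.0]]}
side {'mtx': [[463.9164, 0.0, 322.437], [0.0, 463.9164, 194.7611], [0.0, 0.0, 1.0]], 'k1': -0.0919, 'T': [[-0.9892, -0.1148, 0.0912, 0.406], [-0.1463, 0.727, -0.6708, 0.8888], [0.0107, -0.6769, -0.736, 1.0515], [0.0, 0.0, 0.0, 1.0]]}
{'t': 0.1, 'joint_pos': array([-0.09898639,  0.39911642,  0.0450126 ,  1.53773725, -0.01864877,
        1.20685328, -0.05069004]), 'qd': array([-8.64701661e-05, -1.16448321e-03,  1.95530269e-03, -3.66677183e-03,
       -7.94776836e-04, -5.54525994e-04, -2.33569452e-04]), 'tau': array([ 3.69826899e-03, -4.76260614e+01,  1.37053739e+00, -2.54949743e+01,
        1.21164820e-02,  5.01686634e-03, -1.94127927e-05]), 'position': array([6.49479053e-01, 1.78908961e-05, 2.44375330e-01]), 'orientation': array([-3.13990541e+00,  1.56877490e-04,  1.57094528e+00]), 'ft_force': array([-0.55008966, -0.70137593, -0.58477866]), 'ft_torque': array([-0.02071931,  0.00142007, -0.00324536]), 'finger_force': 0.0, 'opening': 0.9977081789008238}
```

View pics/scene0.png

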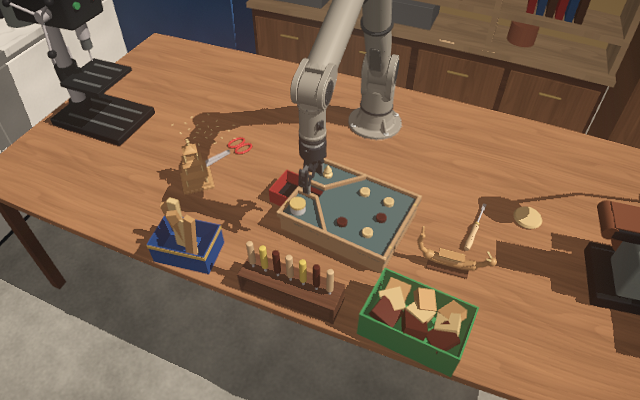

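View pics/side0.png

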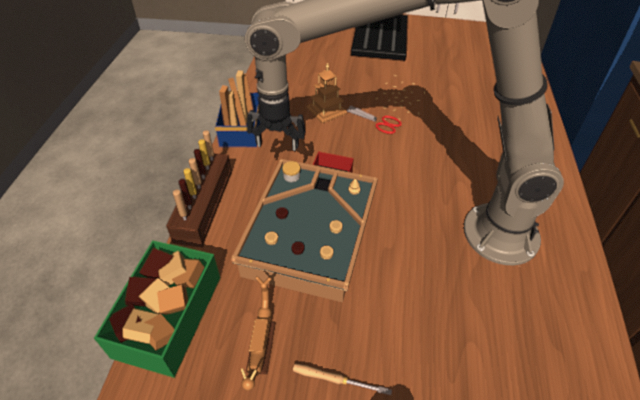

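```bash
cat > h.py <<'E'
import cv2,numpy as np
from plant import r
def ray(n,px,P=None):
    P=P or r.camera_params(n); K=P["mtx"]; px=np.asarray(px,float).reshape(-1,1,2)
    u=cv2.undistortPoints(px,K,np.array([P["k1"],0,0,0,0.]))[:,0]
    T=np.array(P["T"]); return T[:3,3],np.c_[u,np.ones(len(u))]@T[:3,:3].T
def onz(n,px,z,P=None):
    o,d=ray(n,px,P); return o+d*((z-o[2])/d[:,2])[:,None]
def blobs(n,p,P=None,amin=40,amax=3000):
    h=cv2.cvtColor(p,cv2.COLOR_RGB2HSV); out=[]
    H,S,V=[h[...,i].astype(int) for i in range(3)]
    for nm,m in(("box",(V>150)&(H>8)&(H<32)&(S>50)),("rose",(V<95)&((H<12)|(H>165))&(S>90))):
        k,l,s,c=cv2.connectedComponentsWithStats(m.astype(np.uint8))
        for i in range(1,k):
            if amin<s[i,4]<amax: out.append((nm,s[i,4],c[i],onz(n,c[i],.089,P)[0]))
    return out
E
python3 - <<'E'
from h import *
for n in("scene","side"):
    f=np.load(n+"0.npz");p,d=f["p"],f["d"]
    v,u=np.mgrid[:400,:640]; o,R=ray(n,np.c_[u.ravel(),v.ravel()])
    W=(o+R*d.reshape(-1,1)).reshape(400,640,3)
    # tray floor
    h=cv2.cvtColor(p,cv2.COLOR_RGB2HSV)
    m=((h[...,0]>80)&(h[...,0]<110)&(abs(W[...,2]-.075)<.008)&(d>0)).astype(np.uint8)
    k,l,s,c=cv2.connectedComponentsWithStats(m); i=1+s[1:,4].argmax(); print(n,"floor",s[i],c[i],np.median(W[l==i],0))
    # rim tops
    x,y,w,hh=s[i,:4]; roi=np.zeros_like(m); roi[y-25:y+hh+25,x-25:x+w+25]=1
    t=((abs(W[...,2]-.089)<.005)&(roi>0)&(h[...,0]<30)).astype(np.uint8)
    k,l,s,c=cv2.connectedComponentsWithStats(t); i=1+s[1:,4].argmax()
    q=onz(n,np.argwhere(l==i)[:,::-1],.089)[:,:2]
    print("rim",s[i],cv2.minAreaRect((q*1000).astype(np.float32)))
    cv2.imwrite(f"pics/{n}m.png",cv2.resize(np.where((l==i)[...,None],np.uint8([255,0,255]),p)[y-30:y+hh+30,x-30:x+w+30,::-1],None,fx=3,fy=3))
    for b in blobs(n,p):
        if np.hypot(*(b[3][:2]-W[...,:2][m>0].mean(0)))<.25: print(b[0],b[1],b[2].round(1),b[3].round(4))
E
```

```text
scene floor [209   0  17   5  33] [217.15151515   1.33333333] [-0.62656874 -1.13231461  0.07379494]Traceback (most recent call last):
  File "<stdin>", line 13, in <module>
ValueError: attempt to get argmax of an empty sequence
```

Run:
```python
from h import *
for n,pts in(("scene",[(360,215),(300,350),(410,195)]),("side",[(300,225),(200,300)])):
    f=np.load(n+"0.npz");p,d=f["p"],f["d"];h=cv2.cvtColor(p,cv2.COLOR_RGB2HSV)
    for q in pts:
        o,R=ray(n,q); print(n,q,p[q[1],q[0]],h[q[1],q[0]],d[q[1],q[0]],o+R[0]*d[q[1],q[0]])
    for b in blobs(n,p):
        if 230<b[2][0]<420 and 150<b[2][1]<270: print(b[0],b[1],b[2].round(1),b[3].round(4))
```

```text
scene (360, 215) [102 116 110] [ 77  31 116] 1.5312738 [0.57281404 0.1335997  0.07833687]
scene (300, 350) [89 83 73] [19 46 89] 2.081705 [ 0.72120454 -0.03597074 -0.74938054]
scene (410, 195) [115  84  59] [ 13 124 115] 1.5936416 [0.42456027 0.25972781 0.07938517]
box 75 [328.3 172.1] [ 0.4383 -0.0305  0.089 ]
box 78 [364.9 191.1] [0.4754 0.1161 0.089 ]
box 80 [388.8 201.2] [0.4886 0.2035 0.089 ]
box 91 [367.5 231.6] [0.6374 0.18   0.089 ]
rose 105 [290.6 187.7] [ 0.5575 -0.1188  0.089 ]
side (300, 225) [69 83 80] [84 43 83] 1.249827 [0.57047638 0.11845956 0.07586576]
side (200, 300) [25 55 29] [ 64 139  55] 1.1136489 [0.77232819 0.37097379 0.0557469 ]
box 2150 [232.9 195.7] [0.7737 0.0545 0.089 ]
box 127 [335.5 226.1] [0.4744 0.1179 0.089 ]
box 131 [270.8 237.5] [0.6357 0.1818 0.089 ]
box 140 [326.1 251.9] [0.4873 0.2048 0.089 ]
rose 108 [281.5 212.7] [0.6257 0.0945 0.089 ]
rose 128 [297.5 247.6] [0.5613 0.2026 0.089 ]
```

Run:
```python
from h import *
for n in("scene","side"):
    f=np.load(n+"0.npz");p,d=f["p"],f["d"]
    v,u=np.mgrid[:400,:640]; o,R=ray(n,np.c_[u.ravel(),v.ravel()])
    W=(o+R*d.reshape(-1,1)).reshape(400,640,3)
    h=cv2.cvtColor(p,cv2.COLOR_RGB2HSV)
    near=(np.hypot(W[...,0]-.56,W[...,1]-.1)<.32)
    m=((h[...,0]>65)&(h[...,0]<105)&(abs(W[...,2]-.077)<.01)&near).astype(np.uint8)
    k,l,s,c=cv2.connectedComponentsWithStats(m); i=1+s[1:,4].argmax(); x,y,w,hh=s[i,:4]
    q=onz(n,np.argwhere(l==i)[:,::-1],.075)[:,:2]*1000
    print(n,"floor",s[i],cv2.minAreaRect(q.astype(np.float32)))
    t=((abs(W[...,2]-.089)<.008)&near&(h[...,0]<30)&(h[...,1]>60)).astype(np.uint8)
    t=cv2.morphologyEx(t,cv2.MORPH_OPEN,np.ones((2,2),np.uint8))
    k,l,s,c=cv2.connectedComponentsWithStats(t); i=1+s[1:,4].argmax()
    q=onz(n,np.argwhere(l==i)[:,::-1],.089)[:,:2]
    print("rim",s[i],cv2.minAreaRect((q*1000).astype(np.float32)))
    a=cv2.resize(p[150:300,230:430,::-1],None,fx=4,fy=4,interpolation=cv2.INTER_CUBIC)
    cv2.imwrite(f"pics/{n}m.png",a)
```

```text
scene floor [ 319  180   95   75 3760] ((545.56494140625, 120.733154296875), (278.3831787109375, 263.841064453125), 83.05814361572266)
rim [ 278  159  144  103 1618] ((552.5035400390625, 95.47786712646484), (383.6080627441406, 311.05780029296875), 83.10183715820312)
side floor [ 240  189  119   91 6250] ((553.6458129882812, 117.944091796875), (278.55230712890625, 273.5652770996094), 83.08071899414062)
rim [ 232  160  147  128 2394] ((545.8539428710938, 94.74296569824219), (385.2415466308594, 301.03955078125), 82.96900177001953)
```

View pics/sidem.png

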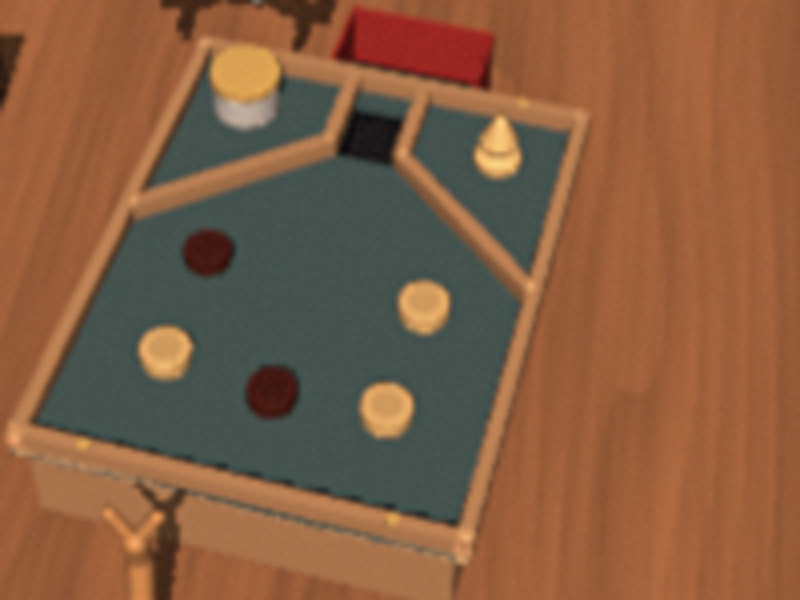

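```bash
cat >> h.py <<'E'
C=np.array([.5465,.095]); Y=np.radians(-7); RT=np.array([[np.cos(Y),-np.sin(Y)],[np.sin(Y),np.cos(Y)]])
def t2w(p): return C+RT@(np.array(p)/1000)
def w2t(w): return RT.T@(np.array(w)[:2]-C)*1000
def pd(h): a=np.radians(-90+h); return np.array([np.cos(a),np.sin(a)])
def rows(wps,off=24):
    """wps: (disc x, y mm in tray, heading deg, z TCP m); prints rows from the measured pose"""
    from scipy.spatial.transform import Rotation as Ro
    s=r.observe(); p0=s["position"]; R0=Ro.from_euler("xyz",s["orientation"]); y0=np.degrees(s["orientation"][2])
    print("t",round(s["t"],2),"open",round(s["opening"],3),"tray",w2t(p0).round(1),"z",p0[2].round(4),"yaw-83",round(y0-83,1),"F",s["ft_force"].round(1))
    for x,y,h,z in wps:
        w=np.r_[t2w(np.array([x,y])-off*pd(h)),z]
        R=Ro.from_euler("xyz",[np.pi,0,np.radians(83+h)])
        print([(R0.inv().apply(w-p0)).round(3).tolist(),np.degrees((R0.inv()*R).as_rotvec()).round(1).tolist()])
E
python3 - <<'E'
from h import *
print(onz("side",[(315,187.5),(328.8,190.5)],.075),t2w([-22,-105]),t2w([22,-105]))
for p in [(474.9,117),(488,204),(636.5,181),(625.7,94.5),(561.3,202.6)]: print(w2t(np.array(p)/1000).round(1))
rows([(-74,13,47,.15),(-74,13,47,.094)],off=34)
E
```

```text
[[ 0.55253563 -0.02627522  0.075     ]
 [ 0.51134158 -0.02071572  0.075     ]] [ 0.5118677  -0.00653622] [ 0.55553973 -0.01189847]
[-73.7  13.1]
[-71.3 101.1]
[78.8 96.3]
[78.7  9.2]
[  1.6 108.6]
t 0.1 open 0.998 tray [113.8 -81.7] z 0.2444 yaw-83 7.0 F [-0.6 -0.7 -0.6]
[[0.143, -0.197, 0.095], [-0.1, -0.0, -40.0]]
[[0.143, -0.196, 0.151], [-0.1, -0.0, -40.0]]
```

>>> {"name": "drive_tool", "arguments": {
  "plan": [
    [0.53,[0.04,-0.03,0],[0,0,-7]],
    [0.53,[0.08,-0.06,0],[0,0,-14]],
    [0.53,[0.12,-0.09,0],[0,0,-20]],
    [0.53,[0.14,-0.12,0],[0,0,-28]],
    [0.53,[0.143,-0.16,0],[0,0,-36]],
    [0.53,[0.143,-0.196,0],[0,0,-40]],
    [0.53,[0.143,-0.196,0],[0,0,-40]]
  ]
}}

```text
t: 0.8
position: [0.4492, 0.1433, 0.2445]
orientation: [-3.138, -0.001, 2.273]
ft_force: [0.6, -0.0, 0.3]
opening: 0.238
finger_force: 0.0
```

Run:
```python
from h import *
P=r.camera_params("wrist"); p,d=r.camera("wrist"); cv2.imwrite("pics/w1.png",p[:,:,::-1])
print({k:np.round(v,4).tolist() for k,v in P.items()})
for b in blobs("wrist",p,P,200,30000): print(b[0],b[1],b[2].round(1),b[3].round(4),w2t(b[3]).round(1))
p,d=r.camera("side"); cv2.imwrite("pics/side1.png",cv2.resize(p[150:300,230:430,::-1],None,fx=4,fy=4,interpolation=cv2.INTER_CUBIC))
rows([(-74,13,47,.15),(-74,13,47,.094)],off=34)
```

```text
{'mtx': [[342.5115, 0.0, 317.695], [0.0, 342.5115, 196.2991], [0.0, 0.0, 1.0]], 'k1': -0.0255, 'T': [[0.7629, 0.6119, 0.2085, 0.3955], [0.6464, -0.7201, -0.2521, 0.2079], [-0.0041, 0.3271, -0.945, 0.3726], [0.0, 0.0, 0.0, 1.0]]}
box 505 [65.  34.5] [0.225  0.1068 0.089 ] [-320.5  -27.4]
box 5151 [ 45.4 111.3] [0.2394 0.0435 0.089 ] [-298.6  -88.5]
box 1119 [389.5  29.4] [0.4132 0.2688 0.089 ] [-153.5  156.3]
box 1006 [623.   99.9] [0.5936 0.3561 0.089 ] [ 14.9 264.9]
box 767 [ 49.2 158.3] [0.2597 0.009  0.089 ] [-274.2 -120.3]
box 1165 [397.4 159.9] [0.4884 0.2007 0.089 ] [-70.6  97.8]
box 283 [608.9 171.7] [0.6361 0.3131 0.089 ] [ 62.3 227.4]
box 231 [ 16.4 233.3] [ 0.2672 -0.078   0.089 ] [-256.1 -205.8]
box 1042 [319.7 221.9] [0.4752 0.1148 0.089 ] [-73.2  11. ]
box 861 [490.7 275. ] [0.636  0.1786 0.089 ] [78.6 93.9]
box 513 [316.8 366.2] [ 0.5813 -0.0146  0.089 ] [  47.8 -104.5]
rose 1258 [606.3  53.5] [0.5534 0.3677 0.089 ] [-26.4 271.5]
rose 1088 [453.9 213.6] [0.5614 0.1985 0.089 ] [  2.2 104.6]
rose 2605 [563.5 363.4] [0.7826 0.1583 0.089 ] [226.6  91.6]
t 0.9 open 0.235 tray [-97.9  36.3] z 0.2454 yaw-83 47.0 F [0.8 0.1 0.3]
[[0.001, -0.001, 0.095], [0.0, 0.0, 0.0]]
[[0.001, -0.001, 0.151], [0.0, 0.0, 0.0]]
```

View pics/w1.png

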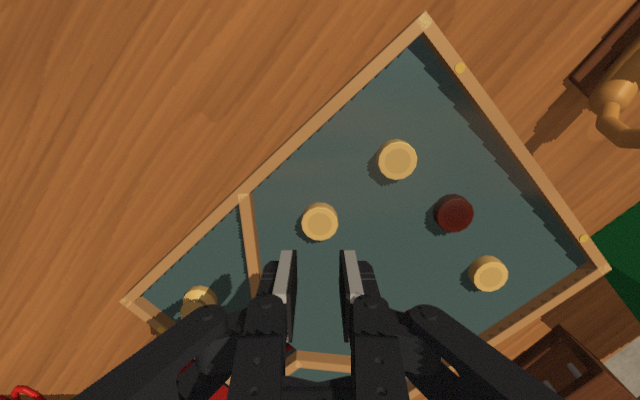

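Run:
```python
from h import *
P=r.camera_params("wrist")
q=onz("wrist",[(425,12),(122,300),(610,268),(245,193)],.089,P); print(q.round(4)); print([w2t(a).round(1).tolist() for a in q])
d=q[0]-q[1]; e=q[2]-q[0]; print(np.degrees(np.arctan2(d[1],d[0]))-90,np.degrees(np.arctan2(e[1],e[0])),np.linalg.norm(d),np.linalg.norm(e))
g=onz("side",[(230+338/4,150+140/4),(230+402/4,150+150/4),(230+205/4,150+42/4),(230+588/4,150+115/4),(230+463/4,150+540/4),(230+12/4,150+432/4)],.089); print([w2t(a).round(1).tolist() for a in g])
```

```text
[[ 0.4311  0.2949  0.089 ]
 [ 0.3847 -0.077   0.089 ]
 [ 0.7279  0.2578  0.089 ]
 [ 0.4127  0.0931  0.089 ]]
[[-138.9, 184.3], [-139.6, -190.4], [160.2, 183.6], [-132.6, -18.2]]
-7.109042202703279 -7.130915731841716 0.37477833838760644 0.2991174383484013
[[21.2, -116.0], [-25.5, -119.1], [146.3, -187.0], [-147.2, -190.7], [-142.9, 182.8], [147.7, 184.2]]
```

View pics/side1.png

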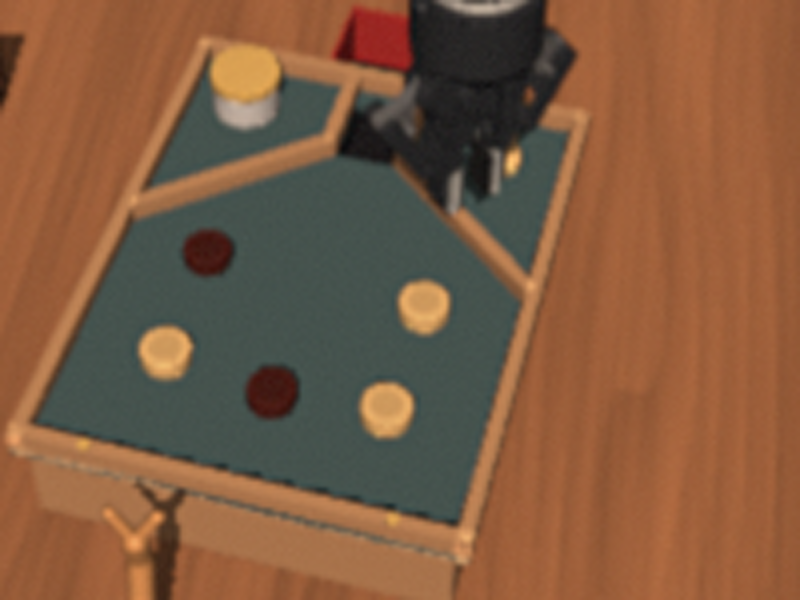

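Run:
```python
from h import *
def proj(n,w,P):
    T=np.linalg.inv(P["T"]); c=T[:3,:3]@w+T[:3,3]
    return cv2.projectPoints(c.reshape(1,3),np.zeros(3),np.zeros(3),np.array(P["mtx"]),np.array([P["k1"],0,0,0,0.]))[0].ravel()
im={"scene":np.load("scene0.npz")["p"],"side":np.load("side0.npz")["p"],"wrist":cv2.imread("pics/w1.png")[:,:,::-1]}
for n,p in im.items():
    P=r.camera_params(n); m=(p[...,0].astype(int)<=p[...,2]+8)
    def prof(f,rng):
        v=[]
        for t in rng:
            q=proj(n,np.r_[t2w(f(t)),.075],P).round().astype(int)
            v.append(bool(m[q[1],q[0]]) if 0<=q[0]<640 and 0<=q[1]<400 else None)
        return [(rng[i+1],v[i+1]) for i in range(len(v)-1) if v[i]!=v[i+1]]
    for y in(40,60,135,150): print(n,"y",y,prof(lambda t:(t,y),range(-180,190)))
    for x in(-110,-30,40,110): print(n,"x",x,prof(lambda t:(x,t),range(-60,200)))
```

```text
scene y 40 [(-140, True), (130, False)]
scene y 60 [(-138, True), (128, False)]
scene y 135 [(-136, True), (129, False)]
scene y 150 [(-138, True), (129, False)]
scene x -110 [(-36, True), (165, False)]
scene x -30 [(105, False), (106, True), (169, False)]
scene x 40 [(165, False), (166, True), (168, False)]
scene x 110 [(-57, False), (-36, True), (169, False)]
side y 40 [(-132, True), (142, False)]
side y 60 [(-132, True), (142, False)]
side y 135 [(-133, True), (143, False)]
side y 150 [(-132, True), (144, False)]
side x -110 [(-36, True), (164, False)]
side x -30 [(163, False)]
side x 40 [(164, False)]
side x 110 [(-41, True), (165, False)]
wrist y 40 [(-127, True), (152, False), (154, True)]
wrist y 60 [(-127, True), (151, False)]
wrist y 135 [(-127, True), (151, False)]
wrist y 150 [(-128, True), (152, False)]
wrist x -110 [(-51, False), (-31, True), (176, False)]
wrist x -30 [(164, False)]
wrist x 40 [(164, False)]
wrist x 110 [(79, False), (108, True), (175, False)]
```

Run:
```python
from h import *
rows([(0,-95,0,.245)],off=0)
```

```text
t 0.9 open 0.235 tray [-97.9  36.3] z 0.2454 yaw-83 47.0 F [0.8 0.1 0.3]
[[-0.161, -0.029, 0.001], [0.0, 0.0, 47.0]]
```

>>> {"name": "drive_tool", "arguments": {
  "plan": [
    [0.53,[-0.03,-0.005,0],[0,0,8]],
    [0.53,[-0.06,-0.01,0],[0,0,16]],
    [0.53,[-0.09,-0.016,0],[0,0,24]],
    [0.53,[-0.12,-0.022,0],[0,0,32]],
    [0.53,[-0.15,-0.027,0],[0,0,40]],
    [0.53,[-0.161,-0.029,0],[0,0,47]],
    [0.53,[-0.161,-0.029,0],[0,0,47]],
    [0.53,[-0.161,-0.029,0],[0,0,47]]
  ]
}}

```text
t: 1.7
position: [0.5357, 0.0013, 0.2449]
orientation: [-3.141, -0.0, 1.451]
ft_force: [-0.5, 1.0, 0.0]
opening: 0.231
finger_force: 0.0
```

Run:
```python
from h import *
P=r.camera_params("wrist"); p,d=r.camera("wrist"); cv2.imwrite("pics/w2.png",p[:,:,::-1])
for b in blobs("wrist",p,P,200,30000): print(b[0],b[1],b[2].round(1),w2t(b[3]).round(1))
print(w2t(P["T"][:3,3]),P["T"][2][3]); rows([])
```

```text
box 14921 [467.2 196.2] [ 133.1 -108. ]
box 17679 [563.3 159.5] [211.6 -74.5]
box 1523 [223.1  51.5] [-71.8   9.3]
box 976 [524.1 173.8] [179.9 -87.3]
box 6669 [ 43.6 251. ] [-258.3 -164.1]
box 768 [ 61.  228.6] [-235.4 -140.7]
box 908 [218.4 226.8] [ -88.7 -138.1]
box 400 [523.1 272.5] [ 199.  -185.5]
box 2664 [ 24.9 333.6] [-305.7 -261.9]
box 537 [317.9 274.7] [   1.7 -187.7]
box 603 [630.9 286.7] [ 312.1 -202.4]
box 301 [409.7 300.7] [  92.3 -217.2]
box 344 [ 56.8 337.6] [-272.2 -266.3]
box 758 [304.  359.1] [ -12.7 -291.1]
box 843 [604.5 361.4] [ 313.2 -297.4]
box 364 [628.7 380.5] [ 350.1 -325.8]
box 428 [600.4 388.1] [ 320.3 -336.2]
rose 6765 [618.6 137.3] [255.2 -55. ]
rose 1590 [420.6  60.2] [80.8  3.5]
rose 719 [330.1 325.8] [  14.2 -247.6]
[ 1.38624393 -9.72967496] 0.37290649275092935
t 1.75 open 0.238 tray [  0.4 -93.7] z 0.245 yaw-83 0.2 F [ 0.6 -0.2 -0.6]
```

View pics/w2.png

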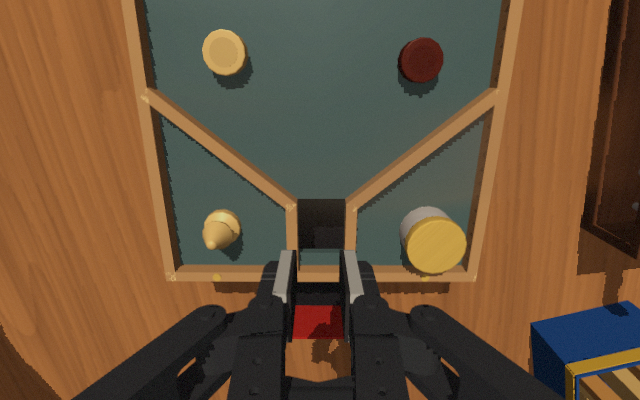

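Run:
```python
from h import *
P=r.camera_params("wrist")
for z,px in((.075,[(299,199),(345,199)]),(.089,[(298,207),(348,207),(146,98),(497,95),(170,278),(474,280)])):
    print(z,[w2t(a).round(1).tolist() for a in onz("wrist",px,z,P)])
```

```text
0.075 [[-16.3, -115.4], [26.2, -115.3]]
0.089 [[-16.5, -118.0], [27.9, -117.8], [-137.5, -24.6], [144.5, -21.2], [-141.2, -191.8], [152.3, -192.9]]
```

```bash
cat >> h.py <<'E'
C=C+RT@np.array([.0045,-.011])
E
python3 - <<'E'
from h import *
rows([(-77.5,22,47,.245),(-77.5,22,47,.094)],off=38)
E
```

```text
t 1.75 open 0.238 tray [ -4.1 -82.7] z 0.245 yaw-83 0.2 F [ 0.6 -0.2 -0.6]
[[0.131, -0.101, 0.0], [-0.0, -0.0, -46.8]]
[[0.131, -0.101, 0.151], [-0.0, -0.0, -46.8]]
```

>>> {"name": "drive_tool", "arguments": {
  "plan": [
    [0.53,[0.022,-0.017,0],[0,0,-8]],
    [0.53,[0.044,-0.034,0],[0,0,-16]],
    [0.53,[0.066,-0.051,0.02],[0,0,-24]],
    [0.53,[0.09,-0.07,0.05],[0,0,-32]],
    [0.53,[0.113,-0.087,0.075],[0,0,-40]],
    [0.53,[0.131,-0.101,0.1],[0,0,-46.8]],
    [0.53,[0.131,-0.101,0.12],[0,0,-46.8]],
    [0.53,[0.131,-0.101,0.135],[0,0,-46.8]]
  ]
}}

```text
t: 2.55
position: [0.4495, 0.1453, 0.1092]
orientation: [-3.141, -0.001, 2.272]
ft_force: [0.3, -0.5, 1.0]
opening: 0.233
finger_force: 0.0
```

>>> {"name": "drive_tool", "arguments": {
  "plan": [
    [0.53,[0,0,0.008],[0,0,0]],
    [0.53,[0,0,0.016],[0,0,0]],
    [0.53,[0,0,0.016],[0,0,0]]
  ]
}}

```text
t: 2.85
position: [0.4506, 0.1434, 0.0938]
orientation: [-3.141, -0.0, 2.266]
ft_force: [-1.2, 0.6, 0.1]
opening: 0.233
finger_force: 0.0
```

Run:
```python
from h import *
P=r.camera_params("wrist"); p,d=r.camera("wrist"); cv2.imwrite("pics/w3.png",p[:,:,::-1])
for b in blobs("wrist",p,P,900,30000): print(b[0],b[1],b[2].round(1),w2t(b[3]).round(1))
rows([(-60,6,47,.094),(-50,-3.5,47,.094),(-42,-11,47,.094),(-34,-18.5,47,.094),(-26,-26,47,.094),(-18,-33.5,42,.094),(-10,-42,34,.094),(-4,-51,24,.094)],off=25)
```

```text
box 3836 [34.6 61.3] [-242.9   33.4]
box 17801 [89.6 96.3] [-221.2   38. ]
box 17097 [106.4 211.4] [-189.1    4. ]
box 11437 [294.3  86.1] [-170.6   96.8]
box 1074 [400.9  34.5] [-157.4  136.7]
box 13794 [287.2 184.8] [-145.2   67.9]
box 3540 [608.4  49.9] [-102.   189.7]
box 4199 [468.9 234.2] [-76.3 109.2]
box 1886 [ 67.5 343. ] [-161.6  -68.9]
rose 4164 [560.  320.3] [ -8.2 115.3]
t 2.9 open 0.236 tray [-105.1   47.6] z 0.0944 yaw-83 46.8 F [-0.3 -0.6  0.7]
[[-0.036, 0.0, 0.0], [0.0, 0.0, -0.2]]
[[-0.05, 0.0, 0.0], [0.0, 0.0, -0.2]]
[[-0.061, 0.0, 0.0], [0.0, 0.0, -0.2]]
[[-0.072, 0.0, 0.0], [0.0, 0.0, -0.2]]
[[-0.083, 0.0, 0.0], [0.0, 0.0, -0.2]]
[[-0.094, 0.003, 0.0], [0.0, 0.0, 4.8]]
[[-0.106, 0.005, 0.0], [0.0, 0.0, 12.8]]
[[-0.118, 0.007, 0.0], [0.0, -0.0, 22.8]]
```

View pics/w3.png

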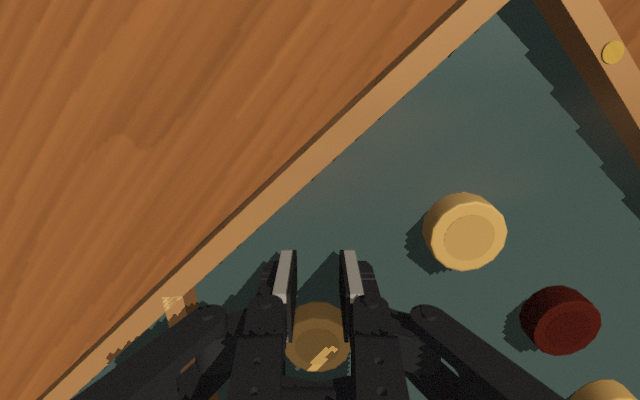

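>>> {"name": "drive_tool", "arguments": {
  "plan": [
    [0.53,[-0.008,0,0],[0,0,0]],
    [0.53,[-0.016,0,0],[0,0,0]],
    [0.53,[-0.025,0,0],[0,0,0]],
    [0.53,[-0.036,0,0],[0,0,0]],
    [0.53,[-0.048,0,0],[0,0,0]],
    [0.53,[-0.06,0,0],[0,0,0]],
    [0.53,[-0.072,0,0],[0,0,0]],
    [0.53,[-0.08,0,0],[0,0,0]]
  ]
}}

```text
t: 3.7
position: [0.5031, 0.0806, 0.0943]
orientation: [3.142, 0.0, 2.264]
ft_force: [0.3, 0.6, -0.4]
opening: 0.233
finger_force: 0.2
```

Run:
```python
from h import *
P=r.camera_params("wrist"); p,d=r.camera("wrist"); cv2.imwrite("pics/w4.png",p[:,:,::-1])
for b in blobs("wrist",p,P,900,30000): print(b[0],b[1],b[2].round(1),w2t(b[3]).round(1))
p,d=r.camera("scene"); cv2.imwrite("pics/s4.png",cv2.resize(p[150:270,260:430,::-1],None,fx=4,fy=4))
rows([(-20,-31,44,.094),(-14,-37,38,.094),(-9,-44,31,.094),(-4,-52,24,.094),(-1,-60,16,.094),(0,-68,8,.094),(0,-76,2,.094),(0,-84,0,.094)],off=25)
```

```text
box 5969 [498.3  35. ] [-73.4 106.5]
box 1958 [ 91.3 337.9] [ -95.6 -113.7]
box 3860 [ 44.  376.4] [ -98.4 -154. ]
rose 4432 [608.3 162.5] [ -3.  113.4]
t 3.8 open 0.235 tray [-45.8  -8.7] z 0.0943 yaw-83 46.7 F [-0.1 -0.2  0.1]
[[-0.009, 0.003, 0.0], [0.0, 0.0, 2.7]]
[[-0.018, 0.005, 0.0], [0.0, 0.0, 8.7]]
[[-0.027, 0.006, 0.0], [0.0, 0.0, 15.7]]
[[-0.037, 0.007, 0.0], [0.0, 0.0, 22.7]]
[[-0.046, 0.006, 0.0], [0.0, 0.0, 30.7]]
[[-0.054, 0.004, 0.0], [0.0, 0.0, 38.7]]
[[-0.062, 0.0, 0.0], [0.0, 0.0, 44.7]]
[[-0.068, -0.005, 0.0], [0.0, 0.0, 46.7]]
```

View pics/w4.png

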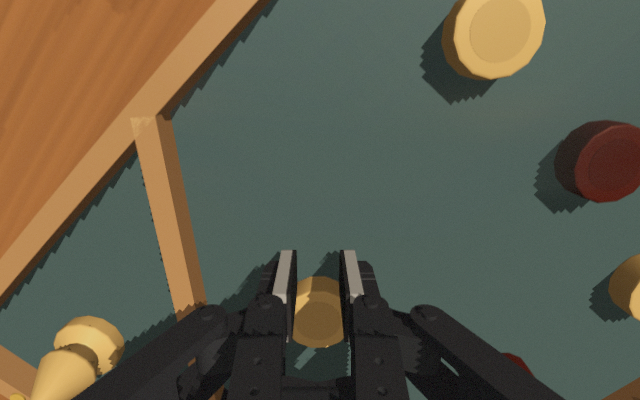

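>>> {"name": "drive_tool", "arguments": {
  "plan": [
    [0.53,[-0.009,0.003,0],[0,0,3]],
    [0.53,[-0.018,0.005,0],[0,0,9]],
    [0.53,[-0.027,0.006,0],[0,0,16]],
    [0.53,[-0.037,0.007,0],[0,0,23]],
    [0.53,[-0.046,0.006,0],[0,0,31]],
    [0.53,[-0.054,0.004,0],[0,0,39]],
    [0.53,[-0.062,0,0],[0,0,45]],
    [0.53,[-0.068,-0.005,0],[0,0,47]]
  ]
}}

```text
t: 4.6
position: [0.5419, 0.0266, 0.0942]
orientation: [-3.141, -0.0, 1.444]
ft_force: [-0.1, 0.2, 0.1]
opening: 0.233
finger_force: 0.0
```

```bash
cat >> h.py <<'E'
def cradle(save=None):
    """disc between the fingers: centre from the wrist view, along push / sideways from TCP (mm)"""
    P=r.camera_params("wrist"); s=r.observe(); p,d=r.camera("wrist")
    if save: cv2.imwrite(save,p[:,:,::-1])
    w=p[255:385,297:341].astype(int); m=(w[...,0]>w[...,2]*1.5)&(w[...,0]>60)
    k,l,st,c=cv2.connectedComponentsWithStats(m.astype(np.uint8))
    for i in range(1,k):
        if st[i,4]>150:
            ys=np.argwhere(l==i); top=ys[:,0].min()+255; bot=ys[:,0].max()+255
            a=onz("wrist",[(319,top),(319,bot)],.089,P)
            h=np.degrees(s["orientation"][2])-83
            print("cradle blob",st[i].tolist(),"rows",top,bot,"ahead",[round(float((w2t(q)-w2t(s["position"]))@pd(h)),1) for q in a])
    return p
E
python3 - <<'E'
from h import *
cradle("pics/w5.png")
rows([(0,-90,0,.094),(0,-96,0,.094),(0,-102,0,.094),(0,-108,0,.094),(0,-112,0,.094)],off=25)
E
```

```text
cradle blob [0, 21, 44, 73, 2974] rows 276 348 ahead [-0.4, 40.4]
t 4.65 open 0.237 tray [ -0.8 -59.3] z 0.0942 yaw-83 -0.3 F [ 0.3 -1.4 -1.5]
[[-0.006, 0.001, 0.0], [-0.0, 0.1, -0.3]]
[[-0.012, 0.001, 0.0], [-0.0, 0.1, -0.3]]
[[-0.018, 0.001, 0.0], [-0.0, 0.1, -0.3]]
[[-0.024, 0.001, 0.0], [-0.0, 0.1, -0.3]]
[[-0.028, 0.001, 0.0], [-0.0, 0.1, -0.3]]
```

>>> {"name": "drive_tool", "arguments": {
  "plan": [
    [0.53,[-0.006,0.001,0],[0,0,0]],
    [0.53,[-0.012,0.001,0],[0,0,0]],
    [0.53,[-0.018,0.001,0],[0,0,0]],
    [0.53,[-0.024,0.001,0],[0,0,0]],
    [0.53,[-0.028,0.001,0],[0,0,0]],
    [0.53,[-0.031,0.001,0],[0,0,0]],
    [0.53,[-0.031,0.001,0],[0,0,0]]
  ]
}}

```text
t: 5.35
position: [0.5389, -0.005, 0.0944]
orientation: [3.141, 0.0, 1.444]
ft_force: [0.2, 0.0, -0.1]
opening: 0.237
finger_force: 0.0
```

Run:
```python
from h import *
cradle("pics/w6.png")
rows([])
```

```text
cradle blob [0, 32, 42, 14, 422] rows 287 300 ahead [5.5, 12.5]
t 5.4 open 0.235 tray [  0.2 -88.7] z 0.0943 yaw-83 -0.2 F [-0.2 -1.2 -0. ]
```

View pics/w6.png

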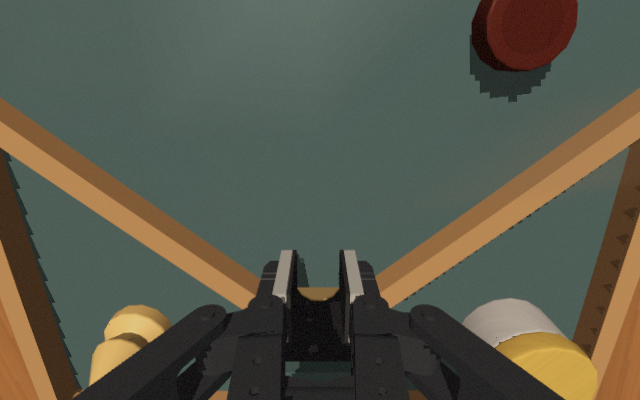

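>>> {"name": "drive_tool", "arguments": {
  "plan": [
    [0.53,[0,0,0],[0,0,0]],
    [0.53,[-0.001,0,0],[0,0,0]],
    [0.53,[-0.002,0,0],[0,0,0]],
    [0.53,[-0.002,0,0],[0,0,0]]
  ]
}}

```text
t: 5.8
position: [0.5388, -0.0065, 0.0943]
orientation: [3.141, 0.0, 1.445]
ft_force: [-0.2, -0.2, -0.3]
opening: 0.236
finger_force: 0.0
```

Run:
```python
from h import *
cradle("pics/w7.png")
rows([])
```

```text
cradle blob [0, 29, 42, 17, 525] rows 284 300 ahead [3.8, 12.5]
t 5.85 open 0.235 tray [  0.2 -90.6] z 0.0943 yaw-83 -0.2 F [-0.2  0.1 -0.2]
```

>>> {"name": "drive_tool", "arguments": {
  "plan": [
    [0.53,[0.02,0,0],[0,0,0]],
    [0.53,[0.03,0,-0.03],[0,0,0]],
    [0.53,[0.04,0,-0.07],[0,0,0]],
    [0.53,[0.04,0,-0.07],[0,0,0]]
  ]
}}

```text
t: 6.25
position: [0.5479, 0.0357, 0.1696]
orientation: [3.131, -0.004, 1.448]
ft_force: [1.2, 0.1, 0.1]
opening: 0.239
finger_force: 0.0
```

Run:
```python
from h import *
P=r.camera_params("wrist"); p,d=r.camera("wrist"); cv2.imwrite("pics/w8.png",p[:,:,::-1])
v,u=np.mgrid[:400,:640]; o,R=ray("wrist",np.c_[u.ravel(),v.ravel()],P)
W=(o+R*d.reshape(-1,1)).reshape(400,640,3)
w=p.astype(int); m=((w[...,0]>w[...,2]*1.5)&(w[...,0]>60)&(d>0)).astype(np.uint8); 
k,l,s,c=cv2.connectedComponentsWithStats(m)
for i in range(1,k):
    if s[i,4]>100 and 250<c[i][0]<390:
        q=np.median(W[l==i],0); print(s[i].tolist(),c[i].round(),w2t(q).round(1),q[2].round(3))
rows([(-75.5,110,24,.164),(-75.5,110,24,.094)],off=40)
```

```text
[297, 278, 31, 13, 337] [311. 283.] [ 1.000e-01 -1.478e+02] 0.016
[285, 297, 66, 86, 2095] [321. 360.] [   8.3 -174.7] 0.088
t 6.3 open 0.236 tray [  2.5 -49. ] z 0.1672 yaw-83 -0.1 F [-0.9  0.2 -0.2]
[[0.195, -0.095, 0.003], [0.4, -0.0, -24.1]]
[[0.195, -0.095, 0.073], [0.4, -0.0, -24.1]]
```

>>> {"name": "drive_tool", "arguments": {
  "plan": [
    [0.53,[0.04,-0.02,0],[0,0,-6]],
    [0.53,[0.08,-0.04,0],[0,0,-12]],
    [0.53,[0.12,-0.06,0],[0,0,-18]],
    [0.53,[0.16,-0.08,0],[0,0,-24]],
    [0.53,[0.195,-0.095,0.02],[0,0,-24]],
    [0.53,[0.195,-0.095,0.045],[0,0,-24]],
    [0.53,[0.195,-0.095,0.065],[0,0,-24]],
    [0.53,[0.195,-0.095,0.073],[0,0,-24]]
  ]
}}

```text
t: 7.1
position: [0.4718, 0.2375, 0.089]
orientation: [-3.136, 0.001, 1.864]
ft_force: [-15.2, -5.8, 52.4]
opening: 0.233
finger_force: 25.6
```

Run:
```python
from h import *
p=cradle("pics/w9.png")
w=p.astype(int)[255:399,297:341]; m=(w[...,0]>w[...,2]*1.5)&(w[...,0]>60); q=np.argwhere(m); print(len(q),q.mean(0)+[255,297] if len(q) else 0)
rows([])
```

```text
cradle blob [0, 54, 44, 72, 2828] rows 309 380 ahead [13.6, 55.6]
2828 [344.68670438 319.84547383]
t 7.15 open 0.239 tray [-95.7 143.5] z 0.0898 yaw-83 23.8 F [ 0.4 -0.1 -0.6]
```

View pics/w9.png

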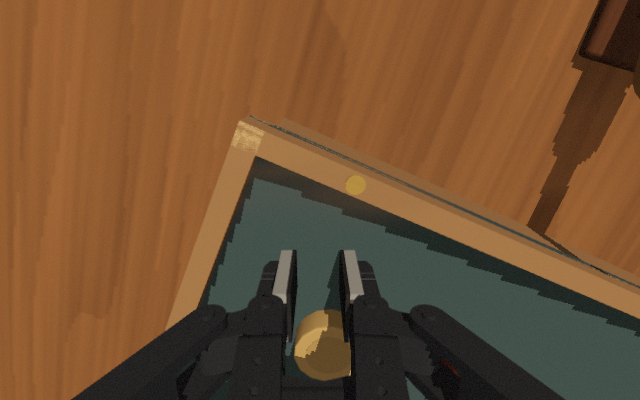

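>>> {"name": "drive_tool", "arguments": {
  "plan": [
    [0.53,[-0.004,0.002,-0.004],[0,0,0]],
    [0.53,[-0.012,0.002,-0.004],[0,0,0]],
    [0.53,[-0.02,0.002,-0.004],[0,0,0]],
    [0.53,[-0.03,0.002,-0.004],[0,0,0]],
    [0.53,[-0.041,0.002,-0.004],[0,0,0]],
    [0.53,[-0.053,0.002,-0.004],[0,0,0]],
    [0.53,[-0.065,0.002,-0.004],[0,0,0]],
    [0.53,[-0.077,0.002,-0.004],[0,0,0]]
  ]
}}

```text
t: 7.95
position: [0.4985, 0.1642, 0.0953]
orientation: [3.142, 0.0, 1.864]
ft_force: [-0.2, -0.1, 1.6]
opening: 0.236
finger_force: 0.2
```

>>> {"name": "drive_tool", "arguments": {
  "plan": [
    [0.53,[-0.012,0,0],[0,0,0]],
    [0.53,[-0.024,0,0],[0,0,0]],
    [0.53,[-0.036,0,0],[0,0,0]],
    [0.53,[-0.046,0,0],[0,0,0]],
    [0.53,[-0.054,0,0],[0,0,0]],
    [0.53,[-0.06,0,0],[0,0,0]],
    [0.53,[-0.064,0,0],[0,0,0]],
    [0.53,[-0.064,0,0],[0,0,0]]
  ]
}}

```text
t: 8.75
position: [0.5167, 0.1037, 0.0953]
orientation: [-3.142, 0.0, 1.863]
ft_force: [-0.3, 0.3, -0.5]
opening: 0.236
finger_force: 0.0
```

Run:
```python
from h import *
cradle("pics/w10.png")
rows([(-14,-29,22,.094),(-11,-37,20,.094),(-8,-45,18,.094),(-5,-53,15,.094),(-3,-60,11,.094),(-1,-67,7,.094),(0,-75,3,.094),(0,-83,0,.094)])
```

```text
cradle blob [0, 21, 44, 72, 2932] rows 276 347 ahead [0.5, 41.0]
t 8.8 open 0.233 tray [-35.3  16.5] z 0.0953 yaw-83 23.8 F [ 0.1  0.5 -0.6]
[[-0.026, 0.002, 0.001], [0.0, 0.0, 1.8]]
[[-0.035, 0.002, 0.001], [0.0, 0.0, 3.8]]
[[-0.043, 0.003, 0.001], [0.0, 0.0, 5.8]]
[[-0.052, 0.003, 0.001], [0.0, 0.0, 8.8]]
[[-0.06, 0.004, 0.001], [0.0, 0.0, 12.8]]
[[-0.067, 0.005, 0.001], [0.0, 0.0, 16.8]]
[[-0.076, 0.004, 0.001], [0.0, 0.0, 20.8]]
[[-0.083, 0.002, 0.001], [0.0, 0.0, 23.8]]
```

>>> {"name": "drive_tool", "arguments": {
  "plan": [
    [0.53,[-0.012,0.001,0],[0,0,1]],
    [0.53,[-0.024,0.002,0],[0,0,2]],
    [0.53,[-0.035,0.002,0],[0,0,4]],
    [0.53,[-0.045,0.003,0],[0,0,7]],
    [0.53,[-0.055,0.004,0],[0,0,11]],
    [0.53,[-0.065,0.005,0],[0,0,16]],
    [0.53,[-0.075,0.004,0],[0,0,20]],
    [0.53,[-0.083,0.002,0],[0,0,24]]
  ]
}}

```text
t: 9.6
position: [0.543, 0.0239, 0.0953]
orientation: [3.141, 0.0, 1.439]
ft_force: [0.4, 0.4, 0.1]
opening: 0.235
finger_force: 0.0
```

Run:
```python
from h import *
cradle("pics/w11.png")
rows([(0,-114.5,0,.094)])
```

```text
cradle blob [0, 20, 44, 72, 2950] rows 275 346 ahead [-0.2, 40.2]
t 9.65 open 0.234 tray [  0.8 -61.7] z 0.0953 yaw-83 -0.7 F [ 0.3 -2.1  0.3]
[[-0.029, -0.0, 0.001], [0.0, 0.1, -0.7]]
```

>>> {"name": "drive_tool", "arguments": {
  "plan": [
    [0.53,[-0.006,0,0],[0,0,0]],
    [0.53,[-0.012,0,0],[0,0,-0.5]],
    [0.53,[-0.018,0,0],[0,0,-0.5]],
    [0.53,[-0.024,0,0],[0,0,-0.5]],
    [0.53,[-0.028,0,0],[0,0,-0.5]],
    [0.53,[-0.029,0,0],[0,0,-0.5]],
    [0.53,[-0.029,0,0],[0,0,-0.5]]
  ]
}}

```text
t: 10.35
position: [0.5389, -0.0035, 0.0953]
orientation: [3.141, -0.0, 1.454]
ft_force: [-0.6, -0.3, 0.0]
opening: 0.234
finger_force: 0.0
```

>>> {"name": "drive_tool", "arguments": {
  "plan": [
    [0.53,[0.02,0,0],[0,0,0]],
    [0.53,[0.03,0,-0.03],[0,0,0]],
    [0.53,[0.04,0,-0.07],[0,0,0]],
    [0.53,[0.04,0,-0.07],[0,0,0]],
    [0.53,[0.04,0,-0.07],[0,0,0]]
  ]
}}

```text
t: 10.85
position: [0.5442, 0.0371, 0.1663]
orientation: [3.139, -0.001, 1.455]
ft_force: [-0.3, -0.7, -0.8]
opening: 0.236
finger_force: 0.0
```

```bash
cat > chk.py <<'E'
from h import *
P=r.camera_params("wrist"); p,d=r.camera("wrist")
v,u=np.mgrid[:400,:640]; o,R=ray("wrist",np.c_[u.ravel(),v.ravel()],P)
W=(o+R*d.reshape(-1,1)).reshape(400,640,3)
w=p.astype(int); m=((w[...,0]>w[...,2]*1.5)&(w[...,0]>60)&(d>0)).astype(np.uint8)
k,l,s,c=cv2.connectedComponentsWithStats(m)
for i in range(1,k):
    if s[i,4]>60 and 250<c[i][0]<390:
        q=np.median(W[l==i],0); print(s[i].tolist(),w2t(q).round(1),q[2].round(3))
p,d=r.camera("side")
for b in blobs("side",p):
    if b[1]<200 and abs(w2t(b[3])).max()<190: print(b[0],b[1],w2t(b[3]).round(1))
E
python3 - <<'E'
from chk import *
rows([(74,106,-42,.164),(74,106,-42,.094)],off=40)
E
```

```text
[298, 281, 36, 17, 492] [   0.2 -149.9] 0.017
[285, 336, 66, 47, 1756] [   2.6 -175.1] 0.087
box 131 [ 73.5 108. ]
rose 110 [74.  20.2]
rose 128 [ -3.  119.7]
t 10.95 open 0.236 tray [ -1.1 -47.9] z 0.1644 yaw-83 0.3 F [ 0.1  0.7 -0.4]
[[0.183, 0.103, 0.0], [-0.1, 0.1, 42.3]]
[[0.183, 0.103, 0.07], [-0.1, 0.1, 42.3]]
```

>>> {"name": "drive_tool", "arguments": {
  "plan": [
    [0.53,[0.035,0.02,0],[0,0,8]],
    [0.53,[0.07,0.04,0],[0,0,16]],
    [0.53,[0.105,0.06,0],[0,0,24]],
    [0.53,[0.14,0.08,0],[0,0,32]],
    [0.53,[0.175,0.098,0.01],[0,0,40]],
    [0.53,[0.183,0.103,0.03],[0,0,42.3]],
    [0.53,[0.183,0.103,0.048],[0,0,42.3]],
    [0.53,[0.183,0.103,0.055],[0,0,42.3]]
  ]
}}

```text
t: 11.75
position: [0.6649, 0.2055, 0.1059]
orientation: [-3.139, 0.007, 0.716]
ft_force: [-0.2, -0.1, 1.0]
opening: 0.237
finger_force: 0.0
```

>>> {"name": "drive_tool", "arguments": {
  "plan": [
    [0.53,[0,0,0.006],[0,0,0]],
    [0.53,[0,0,0.012],[0,0,0]],
    [0.53,[0,0,0.014],[0,0,0]],
    [0.53,[0,0,0.014],[0,0,0]]
  ]
}}

```text
t: 12.15
position: [0.6673, 0.2058, 0.0967]
orientation: [3.141, -0.0, 0.715]
ft_force: [0.1, 0.5, -0.4]
opening: 0.238
finger_force: 0.0
```

Run:
```python
from h import *
p=cradle("pics/w12.png")
w=p.astype(int)[255:399,297:341]; m=(w[...,0]>w[...,2]*1.5)&(w[...,0]>60)
for rr in (80,90,100,110): print(rr+255,p[rr+255,280:350:6,0].tolist())
rows([(73.5,107,-42,.094)])
p,d=r.camera("scene"); v,u=np.mgrid[:400,:640]; o,R=ray("scene",np.c_[u.ravel(),v.ravel()]); W=(o+R*d.reshape(-1,1)).reshape(400,640,3)
w=p.astype(int); cv2.imwrite("pics/s12.png",p[:,:,::-1])
t=W[...,:2]-C; t=np.einsum('ji,hwj->hwi',RT,t)*1000
m=((abs(t[...,0])<60)&(t[...,1]<-105)&(t[...,1]>-280)&(W[...,2]<.05)&(w[...,1]>w[...,0]*.55)&(w[...,0]>90)).astype(np.uint8)
k,l,s,c=cv2.connectedComponentsWithStats(m)
for i in range(1,k):
    if s[i,4]>8: print(s[i].tolist(),np.median(t[l==i],0).round(),np.median(W[l==i],0)[2].round(3),np.median(p[l==i],0))
```

```text
cradle blob [0, 46, 44, 70, 2823] rows 301 370 ahead [14.2, 56.5]
335 [26, 24, 58, 119, 111, 110, 110, 109, 110, 110, 111, 23]
345 [38, 66, 211, 211, 109, 106, 110, 111, 108, 109, 108, 119]
355 [32, 77, 137, 212, 113, 110, 111, 109, 111, 109, 115, 119]
365 [32, 80, 79, 76, 206, 121, 121, 119, 123, 120, 92, 78]
t 12.2 open 0.234 tray [102.1 135.8] z 0.0969 yaw-83 -42.0 F [ 0.8  0.6 -0.4]
[[-0.017, -0.002, 0.003], [0.0, -0.1, -0.0]]
[269, 201, 9, 5, 11] [  57. -262.] 0.003 [103.  65.  45.]
```

>>> {"name": "drive_tool", "arguments": {
  "plan": [
    [0.53,[-0.008,0,0.002],[0,0,0]],
    [0.53,[-0.016,0,0.002],[0,0,0]],
    [0.53,[-0.026,0,0.002],[0,0,0]],
    [0.53,[-0.037,0,0.002],[0,0,0]],
    [0.53,[-0.049,0,0.002],[0,0,0]],
    [0.53,[-0.061,0,0.002],[0,0,0]],
    [0.53,[-0.073,0,0.002],[0,0,0]],
    [0.53,[-0.083,0,0.002],[0,0,0]]
  ]
}}

```text
t: 13.05
position: [0.6037, 0.1506, 0.0944]
orientation: [3.142, 0.0, 0.715]
ft_force: [0.1, -0.1, 0.1]
opening: 0.232
finger_force: 0.0
```

Run:
```python
from h import *
cradle("pics/w13.png")
rows([(22,46,-40,.094),(16,37,-35,.094),(11,27,-30,.094),(7,17,-24,.094),(4,7,-18,.094),(2,-4,-12,.094),(1,-15,-7,.094),(0,-26,-3,.094)])
```

```text
cradle blob [0, 21, 44, 72, 2948] rows 276 347 ahead [-0.8, 39.5]
t 13.1 open 0.234 tray [44.5 71.6] z 0.0943 yaw-83 -42.1 F [-1.2 -1.  -0. ]
[[-0.01, -0.0, 0.0], [-0.0, 0.1, -2.1]]
[[-0.021, -0.001, 0.0], [-0.0, 0.1, -7.1]]
[[-0.032, 0.0, 0.0], [-0.0, 0.1, -12.1]]
[[-0.043, 0.001, 0.0], [-0.0, 0.1, -18.1]]
[[-0.053, 0.003, 0.0], [-0.0, 0.1, -24.1]]
[[-0.064, 0.007, 0.0], [-0.0, 0.1, -30.1]]
[[-0.074, 0.012, 0.0], [-0.1, 0.1, -35.1]]
[[-0.084, 0.017, 0.0], [-0.1, 0.1, -39.1]]
```

>>> {"name": "drive_tool", "arguments": {
  "plan": [
    [0.53,[-0.01,0,0],[0,0,-2]],
    [0.53,[-0.021,-0.001,0],[0,0,-7]],
    [0.53,[-0.032,0,0],[0,0,-12]],
    [0.53,[-0.043,0.001,0],[0,0,-18]],
    [0.53,[-0.053,0.003,0],[0,0,-24]],
    [0.53,[-0.064,0.007,0],[0,0,-30]],
    [0.53,[-0.074,0.012,0],[0,0,-35]],
    [0.53,[-0.084,0.017,0],[0,0,-39]]
  ]
}}

```text
t: 13.9
position: [0.5523, 0.0834, 0.0945]
orientation: [3.141, -0.0, 1.4]
ft_force: [0.1, -0.7, 0.2]
opening: 0.237
finger_force: 0.1
```

Run:
```python
from h import *
cradle("pics/w14.png")
rows([(0,-82,0,.094)])
```

```text
cradle blob [0, 21, 44, 72, 2971] rows 276 347 ahead [-0.3, 40.0]
t 13.95 open 0.234 tray [ 2.1 -2.5] z 0.0943 yaw-83 -2.9 F [-1.2 -1.1  0.1]
[[-0.056, 0.001, 0.0], [-0.0, 0.1, -2.9]]
```

>>> {"name": "drive_tool", "arguments": {
  "plan": [
    [0.53,[-0.01,0,0],[0,0,-1]],
    [0.53,[-0.021,0,0],[0,0,-2]],
    [0.53,[-0.032,0.001,0],[0,0,-3]],
    [0.53,[-0.042,0.001,0],[0,0,-3]],
    [0.53,[-0.05,0.001,0],[0,0,-3]],
    [0.53,[-0.056,0.001,0],[0,0,-3]],
    [0.53,[-0.056,0.001,0],[0,0,-3]]
  ]
}}

```text
t: 14.65
position: [0.5435, 0.0274, 0.0944]
orientation: [3.141, 0.0, 1.447]
ft_force: [0.6, 0.5, -0.2]
opening: 0.236
finger_force: 0.0
```

Run:
```python
from h import *
cradle("pics/w15.png")
rows([(0,-114.5,0,.094)])
```

```text
cradle blob [0, 22, 44, 72, 2963] rows 277 348 ahead [0.2, 40.5]
t 14.7 open 0.235 tray [  0.8 -55.7] z 0.0944 yaw-83 -0.0 F [-0.9  0.3  0.2]
[[-0.035, -0.001, 0.0], [0.0, -0.0, -0.0]]
```

>>> {"name": "drive_tool", "arguments": {
  "plan": [
    [0.53,[-0.007,0,0],[0,0,0]],
    [0.53,[-0.013,0,0],[0,0,0]],
    [0.53,[-0.019,-0.001,0],[0,0,0]],
    [0.53,[-0.025,-0.001,0],[0,0,0]],
    [0.53,[-0.031,-0.001,0],[0,0,0]],
    [0.53,[-0.035,-0.001,0],[0,0,0]],
    [0.53,[-0.035,-0.001,0],[0,0,0]]
  ]
}}

```text
t: 15.4
position: [0.5382, -0.0073, 0.0943]
orientation: [3.142, 0.0, 1.447]
ft_force: [-0.3, 0.6, -0.9]
opening: 0.239
finger_force: 0.0
```

>>> {"name": "drive_tool", "arguments": {
  "plan": [
    [0.53,[0.02,0,0],[0,0,0]],
    [0.53,[0.03,0,-0.03],[0,0,0]],
    [0.53,[0.03,0,-0.07],[0,0,0]],
    [0.53,[0.03,0,-0.11],[0,0,0]],
    [0.53,[0.01,0,-0.13],[0,0,0]],
    [0.53,[0,0,-0.15],[0,0,0]],
    [0.53,[0,0,-0.15],[0,0,0]]
  ]
}}

```text
t: 16.1
position: [0.5401, -0.0079, 0.2474]
orientation: [3.135, -0.0, 1.446]
ft_force: [-0.3, 0.9, 0.3]
opening: 0.23
finger_force: 0.0
```

Run:
```python
from chk import *
P=r.camera_params("wrist"); p,d=r.camera("wrist"); cv2.imwrite("pics/w16.png",p[:,:,::-1])
print("tool",w2t(r.observe()["position"]),r.observe()["position"][2])
from chk import W as W0
# everything low inside the slot/tin footprint, and yellow-ish
v,u=np.mgrid[:400,:640]; o,R=ray("wrist",np.c_[u.ravel(),v.ravel()],P); W=(o+R*d.reshape(-1,1)).reshape(400,640,3)
t=np.einsum('ji,hwj->hwi',RT,W[...,:2]-C)*1000; w=p.astype(int)
m=((abs(t[...,0])<55)&(t[...,1]<-105)&(t[...,1]>-280)&(W[...,2]<.07)&(d>0))
n=(m&(w[...,1]>w[...,0]*.5)&(w[...,0]>w[...,2]*1.3)).astype(np.uint8)
k,l,s,c=cv2.connectedComponentsWithStats(n)
for i in range(1,k):
    if s[i,4]>30: print("tin",s[i].tolist(),np.median(t[l==i],0).round(),np.percentile(W[l==i][:,2],[5,50,95]).round(3),np.median(p[l==i],0))
```

```text
[298, 189, 35, 32, 928] [  -0.7 -124.3] 0.053
[285, 298, 66, 85, 4530] [   5.9 -351.3] -0.0
rose 109 [74. 20.]
rose 129 [ -3.  119.8]
tool [ -0.92617    -89.68202252] 0.24333539110769617
tin [294, 192, 47, 51, 1808] [  -1. -148.] [0.002 0.015 0.062] [76.5 59.  40. ]
```

Run:
```python
from h import *
P=r.camera_params("wrist"); p,d=r.camera("wrist")
v,u=np.mgrid[:400,:640]; o,R=ray("wrist",np.c_[u.ravel(),v.ravel()],P); W=(o+R*d.reshape(-1,1)).reshape(400,640,3)
t=np.einsum('ji,hwj->hwi',RT,W[...,:2]-C)*1000
for y in range(184,262,4):
    print(y,*["%d/%d/%s"%(W[y,x,2]*1000,t[y,x,1],p[y,x].tolist()) for x in (302,311,320,329,338)])
```

```text
184 74/-96/[75, 87, 80] 73/-96/[79, 91, 82] 74/-96/[79, 89, 82] 75/-96/[78, 90, 82] 73/-96/[80, 90, 82]
188 75/-100/[77, 88, 79] 75/-100/[77, 88, 79] 74/-100/[79, 88, 81] 74/-100/[79, 89, 81] 75/-100/[81, 88, 80]
192 75/-103/[78, 86, 75] 75/-103/[85, 87, 75] 73/-104/[86, 89, 77] 74/-104/[83, 86, 74] 74/-104/[77, 82, 74]
196 45/-118/[58, 46, 32] 55/-114/[103, 81, 51] 54/-114/[102, 79, 49] 55/-114/[101, 77, 45] 2/-133/[55, 43, 34]
200 45/-122/[57, 49, 33] 61/-116/[196, 159, 93] 62/-116/[195, 155, 93] 58/-117/[169, 133, 78] 2/-137/[55, 42, 35]
204 3/-142/[46, 40, 30] 60/-121/[169, 133, 77] 62/-120/[172, 136, 78] 59/-121/[149, 117, 68] 1/-142/[56, 46, 34]
208 2/-147/[45, 38, 31] 58/-125/[168, 131, 75] 61/-124/[168, 132, 77] 57/-126/[143, 111, 66] 4/-146/[50, 42, 32]
212 2/-152/[40, 32, 26] 16/-146/[114, 87, 52] 59/-129/[129, 101, 59] 17/-146/[112, 87, 51] 4/-151/[41, 34, 23]
216 3/-157/[35, 26, 26] 15/-152/[114, 88, 50] 17/-151/[113, 87, 50] 16/-151/[113, 87, 50] 3/-157/[42, 35, 26]
220 3/-162/[28, 22, 23] 15/-157/[197, 157, 91] 15/-157/[114, 88, 52] 3/-162/[54, 43, 34] 3/-162/[40, 28, 2
[... 372 characters left out ...]
33, 29] 2/-183/[36, 30, 30] 3/-182/[33, 30, 25]
240 2/-188/[21, 18, 9] 3/-188/[24, 15, 19] 3/-188/[35, 32, 29] 1/-188/[37, 32, 28] 3/-187/[39, 33, 32]
244 66/-161/[59, 72, 64] 67/-160/[63, 76, 69] 66/-161/[61, 71, 66] 65/-161/[59, 71, 64] 67/-160/[59, 72, 64]
248 74/-161/[69, 86, 79] 75/-160/[70, 86, 80] 74/-161/[71, 87, 80] 73/-161/[76, 91, 84] 74/-161/[73, 89, 83]
252 74/-165/[72, 84, 79] 75/-165/[74, 90, 81] 72/-166/[70, 87, 78] 74/-165/[68, 86, 78] 74/-165/[73, 88, 81]
256 73/-170/[71, 87, 79] 75/-169/[74, 88, 82] 74/-170/[72, 88, 81] 74/-170/[68, 85, 77] 73/-170/[76, 91, 86]
260 74/-174/[113, 97, 74] 74/-174/[112, 94, 71] 74/-174/[115, 97, 75] 74/-174/[113, 97, 74] 74/-174/[113, 95, 73]
```

>>> {"name": "drive_tool", "arguments": {
  "plan": [
    [1,[-0.015,0.001,0.02],[0,0,0]],
    [1,[-0.029,0.001,0.06],[0,0,0]],
    [1,[-0.029,0.001,0.1],[0,0,0]],
    [1,[-0.029,0.001,0.13],[0,0,0]],
    [1,[-0.029,0.001,0.15],[0,0,0]],
    [1,[-0.029,0.001,0.157],[0,0,0]],
    [1,[-0.029,0.001,0.16],[0,0,0]],
    [1,[-0.029,0.001,0.16],[0,0,0]]
  ]
}}

```text
t: 17.1
position: [0.5361, -0.0348, 0.0844]
orientation: [3.141, -0.0, 1.449]
ft_force: [-0.2, -0.2, 0.1]
opening: -0.006
finger_force: 0.0
```

Run:
```python
from h import *
rows([(0,-141,0,.073)],off=0)
```

```text
t 17.1 open -0.006 tray [   1.  -119.1] z 0.0844 yaw-83 0.0 F [-0.2 -0.2  0.1]
[[-0.022, -0.001, 0.011], [0.0, -0.0, 0.0]]
```

Go down gently until contact, then drag forward.

>>> {"name": "drive_tool", "arguments": {
  "plan": [
    [1,[0,0,0.003],[0,0,0]],
    [1,[0,0,0.006],[0,0,0]],
    [1,[0,0,0.008],[0,0,0]],
    [1,[-0.002,0,0.009],[0,0,0]],
    [1,[-0.005,0,0.01],[0,0,0]]
  ]
}}

```text
t: 17.6
position: [0.5353, -0.0402, 0.0744]
orientation: [3.141, -0.0, 1.449]
ft_force: [-0.1, -0.4, -0.1]
opening: -0.004
finger_force: 0.0
```

>>> {"name": "drive_tool", "arguments": {
  "plan": [
    [1,[-0.005,0,0.001],[0,0,0]],
    [1,[-0.01,0,0.002],[0,0,0]],
    [1,[-0.015,0,0.003],[0,0,0]],
    [1,[-0.019,0,0.003],[0,0,0]],
    [1,[-0.019,0,0.003],[0,0,0]]
  ]
}}

```text
t: 18.1
position: [0.5327, -0.06, 0.0713]
orientation: [-3.142, 0.0, 1.447]
ft_force: [0.4, 0.0, 1.1]
opening: 0.003
finger_force: 0.0
```

>>> {"name": "drive_tool", "arguments": {
  "plan": [
    [1,[0,0,-0.03],[0,0,0]],
    [1,[0,0,-0.07],[0,0,0]],
    [1,[0.01,0,-0.12],[0,0,0]],
    [1,[0.03,0,-0.16],[0,0,0]],
    [1,[0.05,0,-0.17],[0,0,0]],
    [1,[0.05,0,-0.17],[0,0,0]],
    [1,[0.05,0,-0.17],[0,0,0]]
  ]
}}

```text
t: 18.8
position: [0.5385, -0.0095, 0.2408]
orientation: [-3.141, 0.001, 1.45]
ft_force: [0.2, -0.1, 0.2]
opening: -0.003
finger_force: 0.0
```

```bash
cat > tin.py <<'E'
from h import *
P=r.camera_params("wrist"); p,d=r.camera("wrist"); rows([])
v,u=np.mgrid[:400,:640]; o,R=ray("wrist",np.c_[u.ravel(),v.ravel()],P); W=(o+R*d.reshape(-1,1)).reshape(400,640,3)
t=np.einsum('ji,hwj->hwi',RT,W[...,:2]-C)*1000
m=(abs(t[...,0])<55)&(t[...,1]<-105)&(t[...,1]>-175)&(W[...,2]<.068)&(W[...,2]>.006)&(d>0)&(p[...,0]>p[...,2]*1.3)
for y in range(-107,-170,-4):
    q=m&(abs(t[...,1]-y)<2)
    if q.sum()>5: print(y,q.sum(),"x",np.percentile(t[q][:,0],[5,95]).round(),"z",np.percentile(W[q][:,2]*1000,[5,50,95]).round())
E
python3 tin.py
```

```text
t 18.85 open 0.001 tray [ -0.1 -94.6] z 0.2401 yaw-83 -0.0 F [-0.3  0.2 -0.5]
-115 55 x [-14.  22.] z [41. 43. 67.]
-119 186 x [-15.  15.] z [43. 46. 49.]
-123 176 x [-14.  14.] z [47. 51. 54.]
-127 114 x [-14.  14.] z [46. 55. 57.]
-131 84 x [-13.  14.] z [44. 53. 56.]
-135 59 x [-10.  10.] z [47. 51. 53.]
-147 31 x [-17.  16.] z [14. 16. 17.]
-151 81 x [-15.  14.] z [15. 16. 18.]
-155 86 x [-14.  13.] z [15. 16. 18.]
-159 75 x [-12.  11.] z [15. 16. 17.]
-163 48 x [-9.  9.] z [15. 16. 17.]
```

>>> {"name": "drive_tool", "arguments": {
  "plan": [
    [1,[0.02,0,-0.01],[0,0,0]],
    [1,[0.04,0,-0.02],[0,0,0]],
    [1,[0.04,0,-0.02],[0,0,0]],
    [1,[0.04,0,-0.02],[0,0,0]],
    [1,[0.04,0,-0.02],[0,0,0]],
    [1,[0.04,0,-0.02],[0,0,0]]
  ]
}}

```text
t: 19.45
position: [0.5433, 0.0286, 0.2604]
orientation: [-3.14, 0.001, 1.446]
ft_force: [-1.1, -0.8, 0.4]
opening: -0.004
finger_force: 0.0
```

```bash
python3 tin.py; python3 chk.py
```

```text
t 19.5 open -0.002 tray [  0.5 -54.9] z 0.2607 yaw-83 -0.1 F [-0.7  0.8  0.4]
-119 143 x [-14.  15.] z [44. 46. 49.]
-123 147 x [-13.  14.] z [48. 51. 54.]
-127 91 x [-13.  15.] z [46. 55. 57.]
-131 59 x [-13.  14.] z [45. 53. 56.]
-135 45 x [-9. 10.] z [48. 50. 53.]
-147 13 x [-17.  15.] z [13. 16. 17.]
-151 35 x [-22.  15.] z [16. 17. 67.]
-155 66 x [-15.  13.] z [15. 16. 17.]
-159 64 x [-12.  10.] z [15. 16. 17.]
-163 41 x [-9.  7.] z [15. 16. 17.]
[303, 220, 30, 28, 704] [  -1.  -127.6] 0.047
[310, 343, 17, 40, 483] [   1.6 -364.1] -0.0
rose 111 [74.2 20.3]
rose 128 [ -3.  119.7]
```

Stable: the rosewood blanks haven't moved, the tray floor is clear of boxwood, and nothing in the tin stands above its rim.

```bash
python3 -c "
from plant import r
print(r.hand_in())"
```

```text
the job is handed in; nothing more can be done
None
```

I swept all three boxwood blanks through the gate and handed the job in at about 19.5 s. The cameras clearly showed two of them in the tin, with the second presumably hidden underneath. The third came to rest on edge with its top about level with the rim, so I nudged it with shut fingertips until it leaned below the rim. Both rosewood blanks are still where they started. One descent briefly pressed the fingertips on the tray floor, with a 52 N wrist reading.

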